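# Shut the tool chest and bolt its lid

## Robot

A 6-joint arm with a two-finger parallel gripper is mounted at the origin on a cart in front of the work surface, level with it; the furniture and walls round the work are solid. World frame = base frame: x ahead of the robot, y to its left, z up, the work surface at z = 0. Lengths are in m, angles in rad, forces in N, time in s.
With the tool pointing down it reaches from about 0.325 to 0.9 m from the base axis. Payload 6.1 kg.
Tool frame: the origin (TCP) lies at the very end of the fingers, on their centre line; the grasp point (between the pads) lies 19 mm behind it; z points along the fingers, y is the line along which they close (so a half turn about z gives the same grasp; the last joint's range is limited). The gripper opens to 87 mm and grips with 3 to 60 N. Pads are 19 mm wide; open, the fingers measure 117 mm over their backs; the gripper's body (75 mm by 190 mm) begins 51 mm behind the grasp point.
Start: joints at [1.177, 0.22, 1.526, -0, 1.395, -0.126], TCP at [0.165, 0.603, 0.223] pointing down, gripper open.
Joint ranges: [-2.98, 2.98], [-0.91, 2.08], [0.09, 2.57], [-1.24, 4.39], [0.2, 2.65], [-2.68, 2.68]. Speed limits (rad/s): [2.57, 2.57, 3.01, 3.14, 3.14, 3.14].

## Interface

Orientations are given as a unit quaternion [x, y, z, w].
In Python, from cell import arm gives the robot as it stands.
- The arm moves only by the shell command python3 jog.py 'ROWS' [FORCE]. ROWS is a JSON list of rows, 1 to 8 of them, each of 7 numbers: dx, dy, dz in m, then a rotation vector rx, ry, rz in rad, then the finger opening in m; each row shifts and turns the commanded pose from where the row before left it, along the tool's axes as they then stand; what a row does not reach is not made up. A row lasts 1/12 s, in which the tool goes at most 0.0417 m and 0.125 rad, less where a joint would pass 70% of its speed; a pose out of reach is approached as far as the arm can. The fingers move at their own pace and stop on an object; FORCE is the grip in N (left out, the last holds). Time passes only in rows, so rows that do not move let the fingers close. It prints the time, the measured TCP pose, the force, the opening and the grip force at its end.
- arm.read_state(): the state, without advancing time (a new reading comes with each control period).
- arm.camera(name): name is "scene" or "top" or "wrist"; returns (picture, depth): 420x560x3 uint8, blue, green, red; 420x560 float32, m along the optical axis (not along the pixel's ray), 0 where there is no reading.
- arm.camera_info(name): a dict with "fx", "fy", "cx", "cy" (pixels), "dist" ([k1, k2, p1, p2, k3] as OpenCV has them; the pictures are not rectified), "rvec" (rotation vector, rad) and "tvec" (3), from world to camera coordinates, as OpenCV has them; the wrist camera has in their place "T_tool_cam" (4x4, takes a point from camera to tool coordinates, whose origin is the TCP and whose axes are the flange's). Camera axes: x right, y down, z forward; pixel columns grow to the right and rows downward; lengths in m; the calibration is good to about 2 mm. A picture is of the moment at which its call begins: read the wrist's pose just before it. camera_info takes no time and is no camera call.
- arm.finish_job(): hands the job in; it is judged then, once.
The state is a dict: "time": time; "joint_pos": joint angles; "dq": joint speeds; "joint_efforts": joint torques, N m; "tcp_pos": TCP position; "tool_rot": TCP orientation; "ft_force": force on the tool from outside, world axes, zero at the start; "wrist_torque": the same for the moment, N m; "width": finger opening in m; "grip_force": force on a finger pad.
Only numpy, scipy, OpenCV 4.12 (cv2) and the standard library are available. Lean on these libraries where they do the work, as an engineer would, in place of code of your own. Each camera call takes 0.05 s, during which the arm holds its last target. There are 200 camera calls.

## Task

Shut the lid of the little plywood tool chest and bolt it: press the lid down against its rubber buffers, slide the barrel bolt across through the keeper, then turn the bolt's handle fully down into the notch of the catch plate. Go by feel and gently: do not ram the bolt into the keeper, force the handle down where there is no notch, or lean hard on the lid, and leave the things lying round the chest where they are.

Things in the scene. Friction and masses are not known exactly. Their poses are not given: they have to be found in the camera images.
- chest: Plywood tool chest, 170 (x) x 260 (y) x 85 mm high, screwed to the bench. Origin: centre of its underside; x towards its hinges (away from the robot), y along the bolt towards the keeper, z up; points below are in this frame, mm. The hinged lid is its top from y -130 to +78, 12 mm thick; the rest, to y +130, is a fixed deck strip level with the shut lid.
- keeper (a point): Middle of the keeper, a steel loop on the deck strip, at x -50, y 98, z 99 of the chest, 12 mm long along y; it stands 25 mm above the deck. With the lid right down, the bolt has 1.2 mm of room under the loop's bar.
- lid_panel (a point): Clear spot on the lid's top face to push on (x +28, y -105, z 85 with the lid shut), 60 mm from the hinge line, well away from the bolt.
- lid (a joint): Lid's hinge along y at x +88, z 85. 0: shut; positive: front edge raised (starts 0.25 to 0.5; stiff, stays where left, closes with under 5 N). Two sprung rubber buffers catch it at about 0.03 rad: 4 mm too high at the bolt, whose nose then meets the keeper's bar. Pressing it on down takes 10 to 15 N at the bolt, and it rises when let go until the bolt holds it.
- bolt (a joint): Throw (m) of the barrel bolt on the lid: 10 mm steel rod along y, axis at x -50, z 99 with the lid shut. 0: drawn back (starts 0 to 0.008); grows towards +y; end stop 0.059. Its nose reaches the keeper at 0.020 and is right through at 0.033. The handle stands at y -30 mm plus the throw. Friction 2 to 6 N.
- handle (a joint): Turn (rad) of the handle about the bolt's axis. 0: square up from the lid; positive: back towards the hinges; 1.57: flat, in the notch. Starts -0.1 to 0.25, stays where left. Away from the notch the shank lands on the catch plate at about 1.1; over the notch it goes on down and locks the bolt. The plate is 22 mm behind the axis: a push at the handle's end is doubled there; 8 N is plenty.
- knob (a point): Middle of the steel cross grip at the handle's end, 44 mm from the bolt's axis: two thimbles on a pin along y, together 18 mm long and 14 mm thick, that turn freely on the pin, so a gripper holding them end to end (across 18 mm, from above) can keep pointing down while the handle turns.
- catch_plate (a point): Point on the upper edge of the catch plate on the lid, at a throw of 44 mm: a steel edge along y, 4 mm thick, 22 mm behind the bolt's axis, 7 mm above it. Its one notch is 10.4 mm wide, for the flat shank, 8 mm wide. The plate sits in slotted holes: the notch lies up to 9 mm either way along y from this point (throw 35 to 53 mm), different each time.
- talc_can: Bystander: standing talc can, 62 wide x 114 mm high, left of the chest. Origin: centre of its underside.
- tweezers: Bystander: steel tweezers, 13 x 128 x 9 mm, lying left of the chest. Origin: centre of the underside, y along them.
- graver_b: Bystander: graver with a wooden handle, 21 x 105 x 21 mm, lying right of the chest. Origin: centre of the underside, y along it.
- flux_pot: Bystander: round pot with a red lid, 58 wide x 50 mm high, right of the chest. Origin: centre of its underside.

How it is judged:
On the way, in this order (a step that is already met when the one before it is completed fails the run):
1. the lid is down on its buffers (value of joint lid below 0.06 rad), for 0.1 s.
2. the bolt is through the keeper with the lid held down (value of joint bolt above 0.03 m and value of joint lid below 0.02 rad), for 0.1 s.
At the end, for the whole second after the job is handed in: The bolt holds the lid down (lid below 0.02 rad), is thrown over 33 mm through the keeper, and its handle lies in the notch (past 1.4 rad) (value of joint lid below 0.02 rad and value of joint bolt above 0.033 m and value of joint handle above 1.4 rad); the robot touches nothing.
It fails at once if the handle is forced against the catch plate with more than 25 N (contact force between handle_c0 and catch_c0 above 25 N or contact force between handle_c0 and catch_c1 above 25 N or contact force between handle_c0 and catch_c2 above 25 N).
It fails at once if the bolt is rammed or levered against the keeper with more than 40 N (contact force between any of bolt_c0, bolt_c1 and chest_c8 above 40 N).
It fails at once if the lid is pressed on the chest's rim with more than 40 N (contact force between lid_c0 and chest_c1 above 40 N).
It fails at once if a thing lying round the chest is pushed more than 30 mm (distance of any of talc_can, tweezers, graver_b, flux_pot from where it was at the start of the episode above 0.03 m).
It also fails if it takes over 72 s, if anything falls off the work surface, if the arm or the gripper's body presses on something with over 40 N, if the wrist force passes 120 N, or if a joint passes its speed limit or range.

## Working session

There is one attempt and no reset: what is moved stays moved. The work goes in short steps, Python scripts to look and compute and a shell command to move; the robot and the scene stay as the last step left them, time stands still between calls to the robot, and variables do not carry over. Pictures are saved under pics/ and viewed, at most 11 in all, crops included, and the job is handed in when it is done.

```bash
ls; mkdir -p pics; python3 - <<'E'
from cell import arm
import cv2
s=arm.read_state(); print({k:(v if not hasattr(v,'tolist') else v.tolist()) for k,v in s.items()})
for n in ("scene","top"):
    p,d=arm.camera(n); cv2.imwrite(f"pics/{n}0.png",p); print(n,arm.camera_info(n), (d>0).mean())
print(arm.camera_info("wrist"))
E
```

```text
cell.py
jog.py
pics
{'time': 0.0, 'joint_pos': [1.1769131676311484, 0.22122188484265098, 1.5276219270709739, -5.513241055060281e-06, 1.3946989503001441, -0.1261039964858017], 'dq': [-0.001193052974889337, 0.0002995663943355519, -0.0005484786085302793, -0.0009094388428514608, 0.00045973285290604106, -0.0004660981265564517], 'joint_efforts': [-0.0012731542301480658, -49.46064591407776, -38.73722791671753, 0.06987982895225286, 0.057231669779866934, -0.0001599626330062165], 'tcp_pos': [0.16513466792330145, 0.602140515092555, 0.22143416392253845], 'tool_rot': [0.1334893682412859, 0.9910497655660735, -0.0009429817513207091, -0.0002480390894044789], 'ft_force': [-0.25919781044041296, 0.4509248328277082, 0.22071118082011146], 'wrist_torque': [-0.007819588654465378, -0.01826772504618527, -0.01107640888528828], 'grip_force': 0.0, 'width': 0.08679609660973407}
scene {'fx': 514.5986287732932, 'fy': 514.5986287732932, 'cx': 272.08416230341385, 'cy': 214.72488175672166, 'dist': array([-0.00199738,  0.        ,  0.        ,  0.        ,  0.        ]), 'rvec': array([ 2.13790961, -1.31310973,  0.481
[... 235 characters left out ...]
   , 0.        , 0.        ]), 'rvec': array([ 2.13738591, -2.09413698,  0.22049062]), 'tvec': array([0.11001519, 0.56994482, 1.00488085])} 0.996016156462585
{'fx': 371.60476153568055, 'fy': 371.60476153568055, 'cx': 278.32119269339245, 'cy': 210.61830871092963, 'dist': array([-0.09211697,  0.        ,  0.        ,  0.        ,  0.        ]), 'T_tool_cam': array([[ 7.19774476e-04, -9.52853714e-01, -3.03429202e-01,
         8.42121439e-02],
       [ 9.99999496e-01,  8.98308518e-04, -4.48811431e-04,
        -1.00452544e-04],
       [ 7.00224677e-04, -3.03428726e-01,  9.52853881e-01,
        -1.62408936e-01],
       [ 0.00000000e+00,  0.00000000e+00,  0.00000000e+00,
         1.00000000e+00]])}
```

View pics/scene0.png

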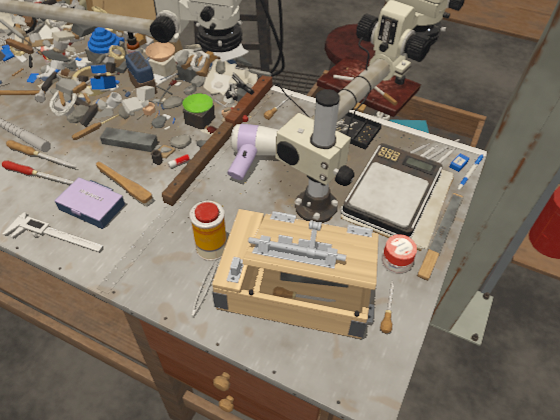

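View pics/top0.png

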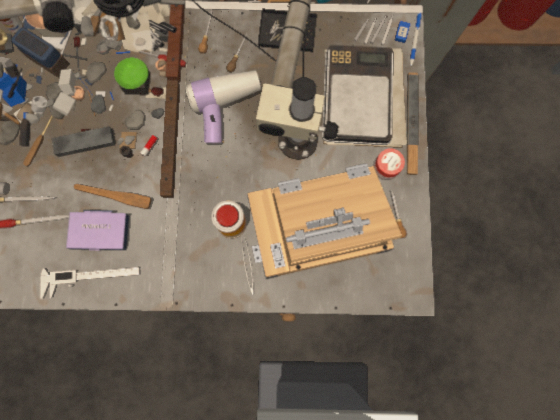

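The scene view shows the open chest around (300,270): bolt on the lid at (295,250), handle up at (315,232), keeper at (236,268). The talc can is at (208,230), the tweezers at (203,290), the pot at (400,250) and the graver at (388,310). The top view shows the same chest at (325,222), with the microscope behind it at (295,120).

```bash
python3 - <<'E'
import cv2
a=cv2.imread("pics/top0.png")[155:285,235:415]; cv2.imwrite("pics/topc.png",cv2.resize(a,None,fx=4.4,fy=4.4,interpolation=cv2.INTER_CUBIC))
a=cv2.imread("pics/scene0.png")[200:340,205:390]; cv2.imwrite("pics/scenec.png",cv2.resize(a,None,fx=4.2,fy=4.2,interpolation=cv2.INTER_CUBIC))
E
```

```text
(no output)
```

View pics/topc.png

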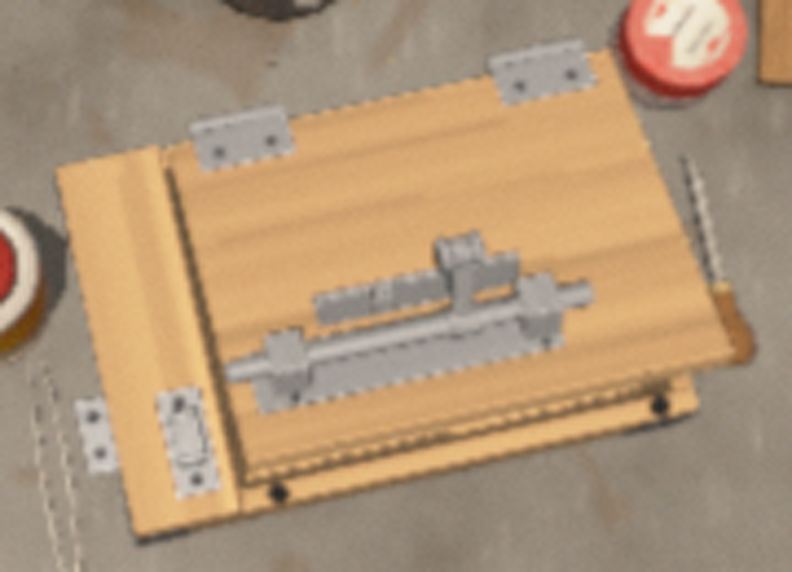

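View pics/scenec.png

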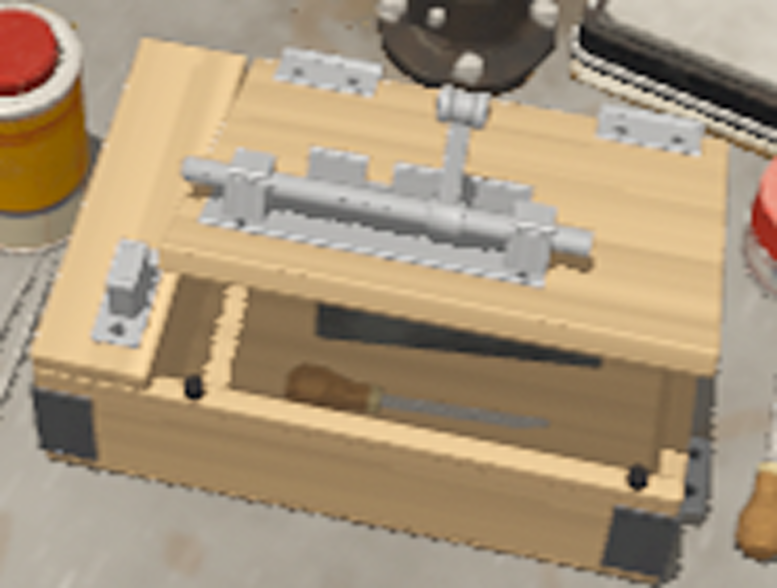

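The crops show the deck strip's four corners clearly: in the top crop (140,535), (58,170), (158,148), (238,512), and in the scene crop (33,360), (140,40), (247,55), (150,385). The knob is at (460,247) in the top crop and (463,107) in the scene crop. The notch gap is at about (380,290) in the top crop and (382,175) in the scene crop. I'll triangulate these.

```bash
cat > h.py <<'E'
import numpy as np, cv2
from cell import arm
from scipy.spatial.transform import Rotation as R
def cam(n, st=None):
    i=arm.camera_info(n); K=np.array([[i['fx'],0,i['cx']],[0,i['fy'],i['cy']],[0,0,1]])
    if n=='wrist':
        T=np.eye(4); T[:3,:3]=R.from_quat(st['tool_rot']).as_matrix(); T[:3,3]=st['tcp_pos']
        T=T@i['T_tool_cam']; Rw=T[:3,:3].T; t=-Rw@T[:3,3]
    else: Rw=R.from_rotvec(i['rvec']).as_matrix(); t=np.array(i['tvec'])
    return K,np.array(i['dist']),Rw,t
def ray(c,uv):
    K,d,Rw,t=c; p=cv2.undistortPoints(np.float64([[uv]]),K,d)[0,0]
    r=Rw.T@np.array([p[0],p[1],1]); return -Rw.T@t, r/np.linalg.norm(r)
def plane(c,uv,z):
    o,r=ray(c,uv); return o+r*(z-o[2])/r[2]
def tri(cs,uvs):
    A=0;b=0;L=[ray(c,u) for c,u in zip(cs,uvs)]
    for o,r in L: P=np.eye(3)-np.outer(r,r); A=A+P; b=b+P@o
    x=np.linalg.solve(A,b); return x,[np.linalg.norm((np.eye(3)-np.outer(r,r))@(x-o)) for o,r in L][0]
def proj(c,X): return cv2.projectPoints(np.float64(X).reshape(-1,3),cv2.Rodrigues(c[2])[0],c[3],c[0],c[1])[0][:,0]
def fit(P,Q): # planar chest->world, P,Q nx3
    a=P[:,:2]-P[:,:2].mean(0); b=Q[:,:2]-Q[:,:2].mean(0)
    th=np.arctan2((a[:,0]*b[:,1]-a[:,1]*b[:,0]).sum(),(a*b).sum())
    Rm=R.from_euler('z',th).as_matrix(); t=(Q-P@Rm.T).mean(0); return th,t
E
python3 - <<'E'
from h import *
T=cam('top');S=cam('scene')
tu=lambda x,y:(235+x/4.4-.4,155+y/4.4-.4); su=lambda x,y:(205+x/4.2-.4,200+y/4.2-.4)
D={'fo':((140,535),(33,360)),'bo':((58,170),(140,40)),'bi':((158,148),(247,55)),'fi':((238,512),(150,385)),
'lfl':((245,475),(160,250)),'lfr':((735,350),(718,365)),'lbr':((605,52),(727,143)),'knob':((460,247),(463,107)),
'noseend':((230,370),(187,168)),'tailend':((590,293),(590,242)),'notch':((380,285),(382,170)),
'can':((0,245),(20,40)),'pot':((685,35),(755,190))}
X={}
for k,(a,b) in D.items():
    X[k],e=tri([T,S],[tu(*a),su(*b)]); print(k,X[k].round(4),'err %.4f'%e, plane(T,tu(*a),.085).round(4)[:2],plane(S,su(*b),.085).round(4)[:2])
P=np.array([[-85,130,85],[85,130,85],[85,78,85],[-85,78,85]])/1e3
th,t=fit(P,np.array([X[k] for k in('fo','bo','bi','fi')])); print('yaw',th,'t',t)
Rm=R.from_euler('z',th).as_matrix()
for k in X: print(k,'chest',((X[k]-t)@Rm*1000).round(1))
E
```

```text
fo [0.4063 0.145  0.0834] err 0.0006 [0.4066 0.1445] [0.4051 0.1448]
bo [0.5687 0.1867 0.0866] err 0.0012 [0.5698 0.1858] [0.5691 0.1883]
bi [0.5802 0.1406 0.0886] err 0.0000 [0.581  0.1407] [0.5829 0.142 ]
fi [0.4184 0.1008 0.0792] err 0.0009 [0.4175 0.1016] [0.416  0.0982]
lfl [0.4288 0.0993 0.1592] err 0.0016 [0.4338 0.0988] [0.474  0.1257]
lfr [ 0.4843 -0.1025  0.1484] err 0.0016 [ 0.494  -0.1191] [ 0.5254 -0.0969]
lbr [ 0.63   -0.0632  0.0877] err 0.0003 [ 0.6305 -0.0634] [ 0.6324 -0.0632]
knob [0.5182 0.0167 0.1916] err 0.0008 [0.5381 0.0034] [0.5993 0.0452]
noseend [0.4708 0.1081 0.1553] err 0.0009 [0.4802 0.1062] [0.516  0.1359]
tailend [ 0.5063 -0.0419  0.1578] err 0.0003 [ 0.5184 -0.0549] [ 0.5577 -0.0301]
notch [0.5099 0.0445 0.1458] err 0.0001 [0.52   0.0394] [0.5525 0.062 ]
can [0.5242 0.2124 0.1211] err 0.0061 [0.5347 0.2109] [0.545  0.2357]
pot [ 0.6354 -0.0914  0.0707] err 0.0136 [ 0.6393 -0.1002] [ 0.614 -0.082]
yaw 0.24703277045093755 t [ 0.51886165  0.04242991 -0.00054044]
fo chest [-84. 127.  84.]
bo chest [ 83.6 127.7  87.2]
bi chest [83.5 80.2 89.1]
fi chest [-83.1  81.1  79.7]
lfl chest [-73.4  77.1 159.8]
lfr chest [ -68.9 -132.1  149. ]
lbr chest [  81.9 -129.6   88.2]
knob chest [ -7.  -24.8 192.2]
noseend chest [-30.5  75.4 155.8]
tailend chest [-32.8 -78.7 158.3]
notch chest [ -8.2   4.2 146.4]
can chest [ 46.7 163.5 121.6]
pot chest [  80.3 -158.3   71.3]
```

```bash
python3 - <<'E'
from h import *
th,t=0.247,np.array([.5189,.0424,0]);Rm=R.from_euler('z',th).as_matrix()
pts=[]
for n in('top','scene'):
    c=cam(n); _,d=arm.camera(n); v,u=np.nonzero(d>0)
    p=cv2.undistortPoints(np.float64(np.c_[u,v])[:,None],c[0],c[1])[:,0]
    Xc=np.c_[p,np.ones(len(p))]*d[v,u][:,None]; pts.append((Xc-c[3])@c[2])
X=np.vstack(pts); ok=(X[:,0]<.95)&(X[:,0]>.3)&(X[:,1]>-.35)&(X[:,1]<.45); X=X[ok]
Q=(X-t)@Rm*1000
H=Q[:,2]; tall=(H>100)&(Q[:,0]>60)
G=np.full((10,16),0)
for x,y,z in Q[tall&(H<700)]:
    i=int((x-60)//20); j=int((y+300)//40)
    if 0<=i<10 and 0<=j<16: G[i,j]=max(G[i,j],z)
print('rows x=60+20i, cols y=-300+40j, max height');print(G)
m=tall&(Q[:,0]<200)&(np.abs(Q[:,1])<200); print('min x of tall',Q[m].min(0))
tool=R.from_quat(arm.read_state()['tool_rot']).as_matrix(); tcp=arm.read_state()['tcp_pos']
goal=Rm@np.array([-15,-20,0])/1e3+t; goal[2]=.30
print('goal',goal,'tool delta',tool.T@(goal-tcp))
want=np.c_[-Rm[:,0],Rm[:,1],[0,0,-1]]; print('rotvec',R.from_matrix(tool.T@want).as_rotvec())
E
```

```text
rows x=60+20i, cols y=-300+40j, max height
[[  0   0   0   0 100 100 100 102 101   0   0 119 119   0   0   0]
 [  0   0   0   0   0   0   0   0   0   0   0   0   0   0   0   0]
 [  0   0   0   0   0   0   0   0   0   0   0   0   0   0   0   0]
 [  0   0   0   0   0 145 148   0   0   0   0   0   0   0   0   0]
 [  0   0   0   0   0 161 189 189   0   0   0   0   0   0   0   0]
 [  0   0   0   0   0 161 190 285 189 176   0   0   0   0   0   0]
 [  0   0   0   0   0   0 286 288 190 189   0   0   0   0   0   0]
 [  0   0   0   0   0   0 284 287 191 189   0   0   0   0   0   0]
 [  0   0   0   0   0   0 187 189 190 191   0   0   0   0   0   0]
 [  0   0   0   0   0   0   0 188 190 188   0   0   0   0   0   0]]
min x of tall [  60.02366919 -115.11891542  100.01785391]
goal [0.50924517 0.01933955 0.3       ] tool delta [-0.48600286 -0.47128478 -0.07766432]
rotvec [-1.14385482e-03 -4.54076154e-04 -5.14842421e-01]
```

```bash
python3 jog.py '[[0,0,-0.04,0,0,0,0.087],[0,0,-0.038,0,0,0,0.087],[-0.027,-0.026,0,0,0,0,0.087],[-0.027,-0.026,0,0,0,0,0.087],[-0.027,-0.026,0,0,0,0,0.087],[-0.027,-0.026,0,0,0,0,0.087],[-0.027,-0.026,0,0,0,0,0.087],[-0.027,-0.026,0,0,0,0,0.087]]' 20
python3 jog.py '[[-0.027,-0.026,0,0,0,0,0.087],[-0.027,-0.026,0,0,0,0,0.087],[-0.027,-0.026,0,0,0,0,0.087],[-0.027,-0.026,0,0,0,0,0.087],[-0.027,-0.026,0,0,0,0,0.087],[-0.027,-0.026,0,0,0,0,0.087],[-0.027,-0.026,0,0,0,0,0.087],[-0.027,-0.026,0,0,0,0,0.087]]'
python3 jog.py '[[-0.027,-0.026,0,0,0,0,0.087],[-0.027,-0.026,0,0,0,0,0.087],[-0.027,-0.026,0,0,0,0,0.087],[0,0,0,0,0,-0.12,0.087],[0,0,0,0,0,-0.12,0.087],[0,0,0,0,0,-0.12,0.087],[0,0,0,0,0,-0.12,0.087],[0,0,0,0,0,-0.035,0.087]]'
python3 jog.py '[[0,0,0,0,0,0,0.087],[0,0,0,0,0,0,0.087]]'
cat >> h.py <<'E'
TH,T0=0.247,np.array([.5189,.0424,0.]); RM=R.from_euler('z',TH).as_matrix()
def ch(X): return (np.asarray(X)-T0)@RM*1000
E
python3 - <<'E'
from h import *
import json
s=arm.read_state(); p,d=arm.camera('wrist'); cv2.imwrite('pics/w1.png',p)
json.dump({k:np.array(s[k]).tolist() for k in('tcp_pos','tool_rot','joint_pos')},open('pics/w1.json','w'))
want=np.c_[-RM[:,0],RM[:,1],[0,0,-1]]; tool=R.from_quat(s['tool_rot']).as_matrix()
print(ch(s['tcp_pos']),R.from_matrix(tool.T@want).as_rotvec(),s['joint_pos'])
E
```

```text
time: 0.87
tcp_pos: [0.2807, 0.4078, 0.3004]
tool_rot: [0.133, 0.991, -0.0, 0.0]
ft_force: [0.4, 1.8, 0.8]
width: 0.0872
grip_force: 0.0
time: 1.53
tcp_pos: [0.4341, 0.1499, 0.3006]
tool_rot: [0.134, 0.991, 0.0, 0.0]
ft_force: [1.5, -0.5, -0.4]
width: 0.0868
grip_force: 0.0
time: 2.2
tcp_pos: [0.491, 0.0548, 0.3003]
tool_rot: [-0.126, 0.992, 0.0, -0.0]
ft_force: [-0.2, 0.1, -0.2]
width: 0.0867
grip_force: 0.0
time: 2.37
tcp_pos: [0.491, 0.055, 0.3004]
tool_rot: [-0.122, 0.992, 0.0, -0.0]
ft_force: [0.1, 0.6, -0.6]
width: 0.0872
grip_force: 0.0
[-24.00858791  19.0566563  300.39277089] [ 7.14538350e-05 -2.21861083e-04 -1.42554447e-03] [-4.82037258e-02 -1.39309483e-01  1.75266963e+00  3.98552774e-06
  1.52846556e+00 -1.86457468e+00]
```

View pics/w1.png

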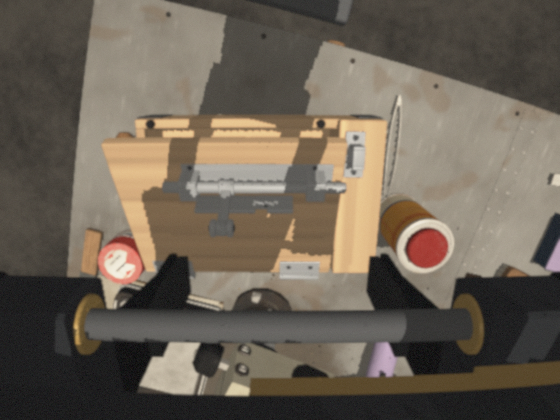

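The wrist view shows the bolt along y at row 187, with its nose at (345,187). The knob is at (222,228), the catch plate at row ~205 and the keeper at (357,155). I'll move in closer for a second view.

```bash
python3 jog.py '[[-0.003,-0.018,0.028,0,0,0,0.087],[-0.003,-0.018,0.028,0,0,0,0.087],[0,0,0,0,0,0,0.087],[0,0,0,0,0,0,0.087]]'
python3 - <<'E'
from h import *
import json
s=arm.read_state(); p,d=arm.camera('wrist'); cv2.imwrite('pics/w2.png',p)
json.dump({k:np.array(s[k]).tolist() for k in('tcp_pos','tool_rot','joint_pos')},open('pics/w2.json','w'))
print(ch(s['tcp_pos']))
q=cv2.imread('pics/w1.png')[115:285,100:400]; r=p[70:270,120:440]
g=lambda im,w:cv2.resize(im,(w,int(im.shape[0]*w/im.shape[1])),interpolation=cv2.INTER_CUBIC)
b=cv2.LUT(g(r,800),np.uint8(255*(np.arange(256)/255)**.6)); cv2.imwrite('pics/w2c.png',b); print(b.shape)
E
```

```text
time: 2.75
tcp_pos: [0.5045, 0.0214, 0.2429]
tool_rot: [-0.122, 0.993, 0.001, -0.002]
ft_force: [0.1, 0.2, 1.2]
width: 0.0867
grip_force: 0.0
[-19.11952269 -16.87226371 242.85467469]
(500, 800, 3)
```

View pics/w2c.png

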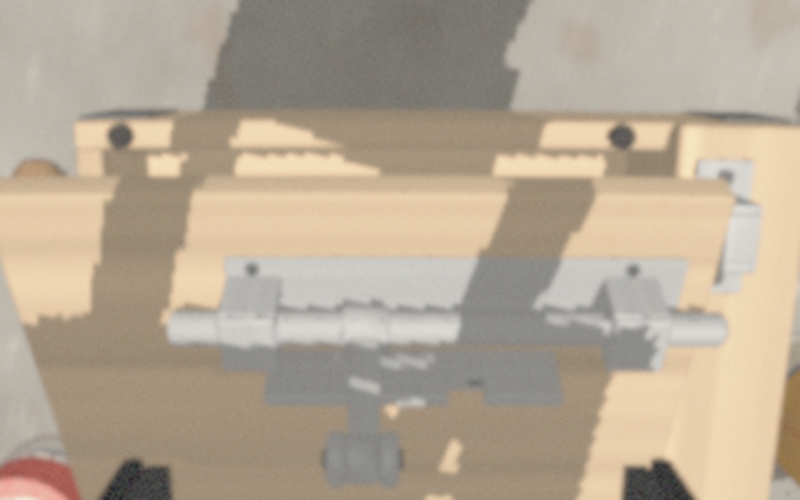

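The close view shows the knob centred at crop (361,458) and the shank at x≈365. The notch is the gap at crop x 450–485, y≈397. The bolt's nose end is at (727,328) and the keeper at (740,240).

```bash
python3 - <<'E'
from h import *
import json
W1=cam('wrist',json.load(open('pics/w1.json')));W2=cam('wrist',json.load(open('pics/w2.json')));T=cam('top');S=cam('scene')
w=lambda x,y:(120+x/2.5-.3,70+y/2.5-.3); tu=lambda x,y:(235+x/4.4-.4,155+y/4.4-.4); su=lambda x,y:(205+x/4.2-.4,200+y/4.2-.4)
k=w(361,458)
x,e=tri([W1,W2],[(222,228),k]);print('knob w1w2',ch(x),e)
x,e=tri([W2,T,S],[k,tu(460,247),su(463,107)]);print('knob all',ch(x),e)
print('knob w2 z192',ch(plane(W2,k,.192)))
for a in(450,467,485): print('notch',a,ch(plane(W2,w(a,397),.150)))
print('notch tri',ch(tri([W2,T,S],[w(467,397),tu(380,290),su(382,178)])[0]), ch(plane(T,tu(380,290),.15)),ch(plane(S,su(382,178),.15)))
print('shank at plate ht',ch(plane(W2,w(365,385),.165)))
print('plate ends',ch(plane(W2,w(265,403),.15)),ch(plane(W2,w(561,403),.15)))
print('nose',ch(plane(W2,w(727,328),.155)),'tail',ch(plane(W2,w(168,328),.155)))
for n,q in(('deck fo',(790,125)),('fi',(680,125))): print(n,ch(plane(W2,w(*q),.085)))
E
```

```text
knob w1w2 [ -5.57134526 -25.89763004 186.07528226] 0.0002118651937363268
knob all [ -7.22840685 -25.12592635 191.45580372] 0.0008225017205516519
knob w2 z192 [ -7.99659486 -25.76338043 192.        ]
notch 450 [ -8.7563459   -1.12539463 150.        ]
notch 467 [ -8.74246246   3.86075754 150.        ]
notch 485 [ -8.72680474   9.14489759 150.        ]
notch tri [ -8.44684712   4.24211027 142.62063996] [-10.82451197   5.17975356 150.        ] [-15.18228014   3.22333536 150.        ]
shank at plate ht [-17.83317461 -25.46222497 165.        ]
plate ends [ -6.97389483 -55.45643112 150.        ] [ -6.76829436  31.63521693 150.        ]
nose [-31.1257866  77.0883306 155.       ] tail [-31.39598632 -81.18573963 155.        ]
deck fo [-83.67538739 118.61522528  85.        ]
fi [-83.07431007  80.01543154  85.        ]
```

```bash
python3 jog.py '[[-0.006,-0.0045,0.005,0,0,0,0.06],[-0.0056,-0.0041,0.005,0,0,0,0.05],[0,0,0.01,0,0,0,0.05],[0,0,0.01,0,0,0,0.05],[0,0,0,0,0,0,0.05],[0,0,0,0,0,0,0.05]]'
python3 - <<'E'
from h import *
s=arm.read_state(); p,d=arm.camera('wrist'); cv2.imwrite('pics/w3.png',p)
want=np.c_[-RM[:,0],RM[:,1],[0,0,-1]]; tool=R.from_quat(s['tool_rot']).as_matrix()
print(ch(s['tcp_pos']),R.from_matrix(tool.T@want).as_rotvec())
b=cv2.resize(p[120:340,150:410],None,fx=2.7,fy=2.7,interpolation=cv2.INTER_CUBIC);cv2.imwrite('pics/w3c.png',cv2.LUT(b,np.uint8(255*(np.arange(256)/255)**.6)))
E
```

```text
time: 3.3
tcp_pos: [0.5181, 0.0164, 0.2132]
tool_rot: [-0.123, 0.992, 0.0, -0.001]
ft_force: [-0.7, -0.3, -0.7]
width: 0.0552
grip_force: 0.0
[ -7.10586491 -25.05900872 213.24945794] [ 0.00096753 -0.00241857  0.00041293]
```

View pics/w3c.png

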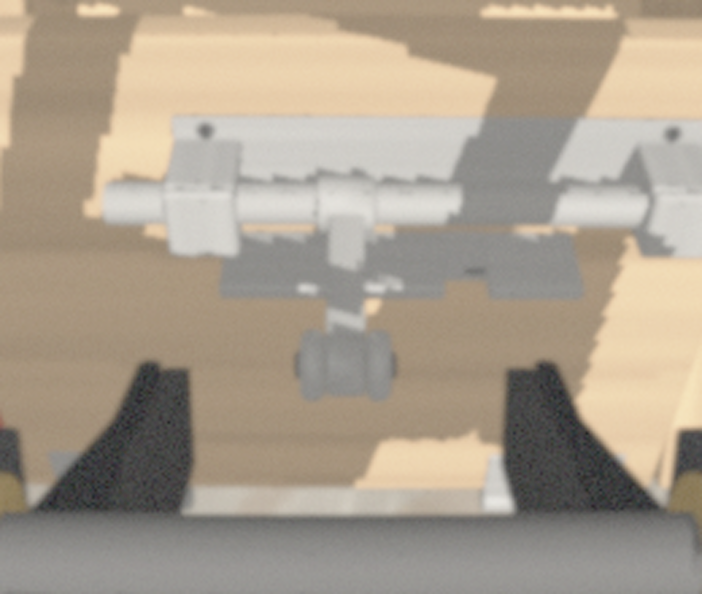

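The knob (346,365) sits between the open fingers (190 and 507), centred to within a pixel. The notch is at (466,285). I'll descend 31 mm and close softly.

```bash
python3 jog.py '[[0,0,0.012,0,0,0,0.05],[0,0,0.012,0,0,0,0.05],[0,0,0.007,0,0,0,0.05],[0,0,0,0,0,0,0.05],[0,0,0,0,0,0,0.03],[0,0,0,0,0,0,0.016],[0,0,0,0,0,0,0.012],[0,0,0,0,0,0,0.012]]' 25
python3 jog.py '[[0,0,0,0,0,0,0.012],[0,0,0,0,0,0,0.012],[0,0,0,0,0,0,0.012]]'
python3 -c "
from h import *
s=arm.read_state();print(ch(s['tcp_pos']),RM.T@s['ft_force'])"
```

```text
time: 4.02
tcp_pos: [0.5195, 0.016, 0.1842]
tool_rot: [-0.123, 0.992, -0.0, 0.001]
ft_force: [-0.4, -0.6, -0.5]
width: 0.0308
grip_force: 0.0
time: 4.27
tcp_pos: [0.5192, 0.0162, 0.1839]
tool_rot: [-0.123, 0.992, 0.0, 0.0]
ft_force: [0.1, 0.7, 1.5]
width: 0.0172
grip_force: 25.0
[ -6.10006716 -25.53020354 183.85331095] [0.27098908 0.60349826 1.47175646]
```

```bash
python3 jog.py '[[0.0045,0,0.0044,0,0,0,0.012],[0.0044,0,0.0044,0,0,0,0.012],[0.0041,0,0.0044,0,0,0,0.012],[0,0,0,0,0,0,0.012]]' 40
python3 -c "
from h import *
s=arm.read_state();print(ch(s['tcp_pos']),RM.T@s['ft_force'])"
python3 jog.py '[[0.003,0,0.0038,0,0,0,0.012],[0.003,0,0.0038,0,0,0,0.012],[0.0029,0,0.0037,0,0,0,0.012],[0,0,0,0,0,0,0.012]]'
python3 -c "
from h import *
s=arm.read_state();print(ch(s['tcp_pos']),RM.T@s['ft_force'])"
```

```text
time: 4.6
tcp_pos: [0.5047, 0.0125, 0.1687]
tool_rot: [-0.123, 0.992, -0.0, -0.001]
ft_force: [-1.6, -0.9, -5.4]
width: 0.017
grip_force: 40.0
[-21.05209049 -25.47863869 168.69441222] [-1.77437262 -0.47704028 -5.35162114]
time: 4.93
tcp_pos: [0.4968, 0.0106, 0.1579]
tool_rot: [-0.123, 0.992, 0.0, -0.001]
ft_force: [0.4, -0.4, -4.6]
width: 0.0172
grip_force: 40.0
[-29.23019766 -25.44516633 157.94171966] [ 0.28144641 -0.52715969 -4.56632063]
```

```bash
python3 jog.py '[[0.0026,0,0.0041,0,0,0,0.012],[0.0025,0,0.0041,0,0,0,0.012],[0.0025,0,0.004,0,0,0,0.012],[0,0,0,0,0,0,0.012]]'
python3 -c "
from h import *
s=arm.read_state();print(ch(s['tcp_pos']),RM.T@s['ft_force'])"
python3 jog.py '[[0.0017,0,0.003,0,0,0,0.012],[0.0016,0,0.003,0,0,0,0.012],[0,0,0,0,0,0,0.012],[0,0,0,0,0,0,0.012]]'
python3 - <<'E'
from h import *
s=arm.read_state();print(ch(s['tcp_pos']),RM.T@s['ft_force'])
p,d=arm.camera('scene'); cv2.imwrite('pics/s2.png',p)
cv2.imwrite('pics/s2c.png',cv2.resize(p[190:340,190:400],None,fx=3.7,fy=3.7,interpolation=cv2.INTER_CUBIC))
E
```

```text
time: 5.27
tcp_pos: [0.4895, 0.0087, 0.1457]
tool_rot: [-0.123, 0.992, 0.0, -0.001]
ft_force: [-0.3, -0.0, -3.9]
width: 0.0174
grip_force: 40.0
[-36.72354497 -25.45296135 145.71551739] [-0.29471284  0.0287266  -3.94963662]
time: 5.6
tcp_pos: [0.4867, 0.008, 0.1402]
tool_rot: [-0.123, 0.992, 0.0, -0.001]
ft_force: [0.6, 0.5, -3.7]
width: 0.0166
grip_force: 40.0
[-39.62649884 -25.43551223 140.18555385] [ 0.73144783  0.37834301 -3.74075396]
```

View pics/s2c.png

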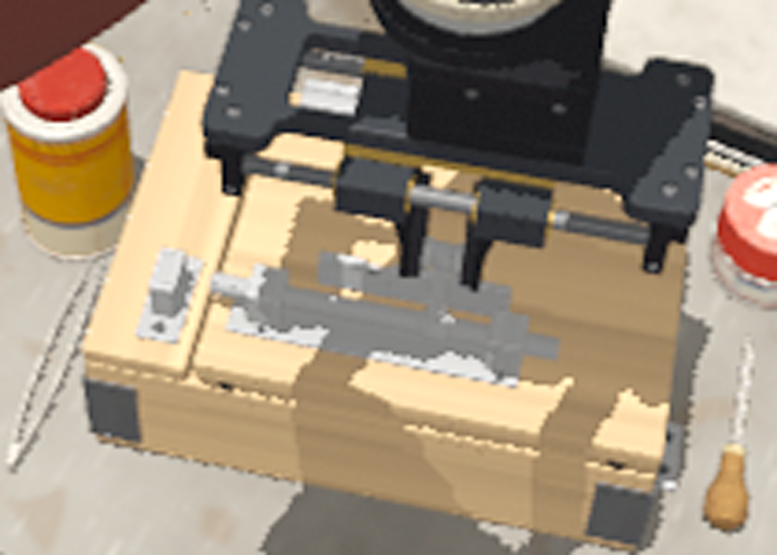

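The lid is now almost shut, with the fingers on the knob at (440,250), the bolt nose at (225,285) short of the keeper (175,285), and the bystanders untouched. Next I press down by feel in small steps.

```bash
python3 jog.py '[[0.0006,0,0.001,0,0,0,0.012],[0.0005,0,0.001,0,0,0,0.012],[0,0,0,0,0,0,0.012],[0,0,0,0,0,0,0.012]]' 50
python3 jog.py '[[0.0005,0,0.001,0,0,0,0.012],[0,0,0,0,0,0,0.012],[0,0,0,0,0,0,0.012]]'
python3 jog.py '[[0.0005,0,0.001,0,0,0,0.012],[0,0,0,0,0,0,0.012],[0,0,0,0,0,0,0.012]]'
python3 -c "
from h import *
s=arm.read_state();print(ch(s['tcp_pos']),RM.T@s['ft_force'])"
```

```text
time: 5.98
tcp_pos: [0.4869, 0.0078, 0.1396]
tool_rot: [-0.123, 0.992, -0.0, 0.001]
ft_force: [-1.0, 1.9, 3.3]
width: 0.0174
grip_force: 50.0
time: 6.23
tcp_pos: [0.4865, 0.0076, 0.1386]
tool_rot: [-0.123, 0.992, -0.0, 0.001]
ft_force: [1.0, 1.7, 5.4]
width: 0.0169
grip_force: 50.0
time: 6.48
tcp_pos: [0.4862, 0.0075, 0.1379]
tool_rot: [-0.123, 0.992, -0.0, 0.001]
ft_force: [0.2, 2.0, 6.8]
width: 0.0172
grip_force: 50.0
[-40.2449796  -25.88308946 137.87861734] [0.72284284 1.90732987 6.78345087]
```

```bash
python3 jog.py '[[0.0005,0,0.001,0,0,0,0.012],[0,0,0,0,0,0,0.012],[0,0,0,0,0,0,0.012]]' 55
python3 jog.py '[[0.0005,0,0.001,0,0,0,0.012],[0,0,0,0,0,0,0.012],[0,0,0,0,0,0,0.012]]'
python3 jog.py '[[0.0003,0,0.001,0,0,0,0.012],[0,0,0,0,0,0,0.012],[0,0,0,0,0,0,0.012]]'
python3 -c "
from h import *
s=arm.read_state();print(ch(s['tcp_pos']),RM.T@s['ft_force'])"
```

```text
time: 6.73
tcp_pos: [0.486, 0.0073, 0.1372]
tool_rot: [-0.123, 0.992, -0.0, 0.002]
ft_force: [1.3, 2.2, 7.9]
width: 0.017
grip_force: 55.0
time: 6.98
tcp_pos: [0.4859, 0.0071, 0.1366]
tool_rot: [-0.123, 0.992, -0.0, 0.002]
ft_force: [0.1, 1.7, 8.0]
width: 0.0168
grip_force: 55.0
time: 7.23
tcp_pos: [0.4859, 0.007, 0.1359]
tool_rot: [-0.123, 0.992, -0.001, 0.002]
ft_force: [0.8, 1.5, 9.7]
width: 0.017
grip_force: 55.0
[-40.60886273 -26.23308869 135.9065165 ] [1.14338898 1.25344241 9.732541  ]
```

```bash
python3 jog.py '[[0.0003,0,0.001,0,0,0,0.012],[0,0,0,0,0,0,0.012],[0,0,0,0,0,0,0.012]]' 60
python3 jog.py '[[0.0003,0,0.001,0,0,0,0.012],[0,0,0,0,0,0,0.012],[0,0,0,0,0,0,0.012]]'
python3 jog.py '[[0.0003,0,0.001,0,0,0,0.012],[0,0,0,0,0,0,0.012],[0,0,0,0,0,0,0.012]]'
python3 -c "
from h import *
s=arm.read_state();print(ch(s['tcp_pos']),RM.T@s['ft_force'])
c,d=arm.camera('wrist');cv2.imwrite('pics/w4.png',c)"
```

```text
time: 7.48
tcp_pos: [0.486, 0.0069, 0.1353]
tool_rot: [-0.123, 0.992, -0.001, 0.003]
ft_force: [0.2, 1.5, 12.0]
width: 0.0171
grip_force: 60.0
time: 7.73
tcp_pos: [0.4863, 0.0068, 0.1348]
tool_rot: [-0.123, 0.992, -0.001, 0.003]
ft_force: [1.9, 1.2, 12.7]
width: 0.0172
grip_force: 60.0
time: 7.98
tcp_pos: [0.487, 0.0067, 0.1347]
tool_rot: [-0.123, 0.992, -0.001, 0.004]
ft_force: [1.7, 2.5, 15.2]
width: 0.017
grip_force: 60.0
[-39.68954476 -26.85305023 134.67394738] [ 2.23291798  2.04332171 15.21665806]
```

The push has bottomed at about 15 N, with z no longer following, so the lid is on the rim. I now slide the bolt, watching the y force.

```bash
python3 jog.py '[[0.0005,0.002,0,0,0,0,0.012],[0.0005,0.002,0,0,0,0,0.012],[0,0.002,0,0,0,0,0.012],[0,0.002,0,0,0,0,0.012],[0,0.002,0,0,0,0,0.012],[0,0,0,0,0,0,0.012]]' 60
python3 -c "
from h import *
s=arm.read_state();print(ch(s['tcp_pos']),RM.T@s['ft_force'])"
```

```text
time: 8.53
tcp_pos: [0.4838, 0.0158, 0.1348]
tool_rot: [-0.123, 0.992, -0.002, 0.005]
ft_force: [3.3, 0.6, 15.2]
width: 0.0169
grip_force: 60.0
[-40.51568367 -17.2382299  134.81240768] [ 3.35075122 -0.25699895 15.2156891 ]
```

```bash
python3 jog.py '[[0,0.002,0,0,0,0,0.012],[0,0.002,0,0,0,0,0.012],[0,0.001,0,0,0,0,0.012],[0,0,0,0,0,0,0.012]]'
python3 jog.py '[[0,0.001,0.0003,0,0,0,0.012],[0,0.001,0.0003,0,0,0,0.012],[0,0,0,0,0,0,0.012]]'
python3 jog.py '[[0,0.001,0,0,0,0,0.012],[0,0.001,0,0,0,0,0.012],[0,0,0,0,0,0,0.012]]'
python3 -c "
from h import *
s=arm.read_state();print(ch(s['tcp_pos']),RM.T@s['ft_force'])"
```

```text
time: 8.87
tcp_pos: [0.4826, 0.0205, 0.1348]
tool_rot: [-0.123, 0.992, -0.001, 0.005]
ft_force: [3.8, -0.9, 15.5]
width: 0.0168
grip_force: 60.0
time: 9.12
tcp_pos: [0.4826, 0.0223, 0.1347]
tool_rot: [-0.123, 0.992, -0.002, 0.005]
ft_force: [2.8, -0.5, 17.3]
width: 0.0173
grip_force: 60.0
time: 9.37
tcp_pos: [0.4821, 0.0243, 0.1347]
tool_rot: [-0.123, 0.992, -0.002, 0.005]
ft_force: [3.2, -0.2, 17.6]
width: 0.0174
grip_force: 60.0
[-40.15459252  -8.54708824 134.70836649] [ 3.02871679 -0.93356884 17.61750784]
```

```bash
python3 jog.py '[[0,0.001,0,0,0,0,0.012],[0,0.001,0,0,0,0,0.012],[0,0,0,0,0,0,0.012]]'
python3 jog.py '[[0,0.001,0,0,0,0,0.012],[0,0.001,0,0,0,0,0.012],[0,0,0,0,0,0,0.012]]'
python3 jog.py '[[0,0.001,0,0,0,0,0.012],[0,0.001,0,0,0,0,0.012],[0,0.001,0,0,0,0,0.012],[0,0,0,0,0,0,0.012]]'
python3 -c "
from h import *
s=arm.read_state();print(ch(s['tcp_pos']),RM.T@s['ft_force'])"
```

```text
time: 9.62
tcp_pos: [0.4816, 0.0262, 0.1347]
tool_rot: [-0.123, 0.992, -0.002, 0.005]
ft_force: [3.9, -1.2, 17.7]
width: 0.0166
grip_force: 60.0
time: 9.87
tcp_pos: [0.4811, 0.0282, 0.1347]
tool_rot: [-0.123, 0.992, -0.002, 0.005]
ft_force: [1.9, -0.9, 17.7]
width: 0.017
grip_force: 60.0
time: 10.2
tcp_pos: [0.4804, 0.0311, 0.1347]
tool_rot: [-0.123, 0.992, -0.002, 0.005]
ft_force: [2.8, -0.6, 17.0]
width: 0.0168
grip_force: 60.0
[-40.07041235  -1.4995437  134.73788166] [ 2.62022433 -1.23391865 16.95816522]
```

```bash
python3 jog.py '[[0,0.001,0,0,0,0,0.012],[0,0.001,0,0,0,0,0.012],[0,0.001,0,0,0,0,0.012],[0,0.001,0,0,0,0,0.012],[0,0.001,0,0,0,0,0.012],[0,0.001,0,0,0,0,0.012],[0,0,0,0,0,0,0.012],[0,0,0,0,0,0,0.012]]'
python3 - <<'E'
from h import *
import json
s=arm.read_state();print(ch(s['tcp_pos']),RM.T@s['ft_force'])
json.dump({k:np.array(s[k]).tolist() for k in('tcp_pos','tool_rot','joint_pos')},open('pics/w5.json','w'))
p,d=arm.camera('wrist');q,d=arm.camera('scene');cv2.imwrite('pics/w5.png',p);cv2.imwrite('pics/s5.png',q)
g=np.uint8(255*(np.arange(256)/255)**.6)
a=cv2.LUT(cv2.resize(p[150:300,120:410],(800,414),interpolation=cv2.INTER_CUBIC),g);cv2.imwrite('pics/w5c.png',a)
E
```

```text
time: 10.87
tcp_pos: [0.4789, 0.037, 0.1347]
tool_rot: [-0.123, 0.992, -0.001, 0.005]
ft_force: [3.1, -0.9, 17.8]
width: 0.0169
grip_force: 60.0
[-40.05797598   4.54886936 134.72012088] [ 2.7907992  -1.59542878 17.80500741]
```

View pics/w5c.png

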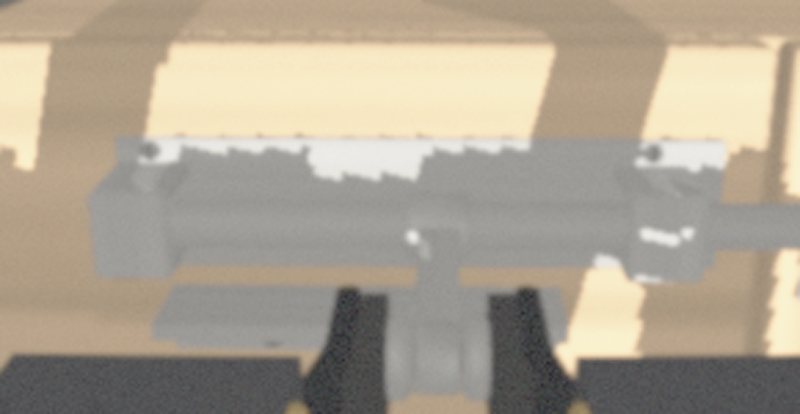

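The view shows the bolt rod running on past its right-hand guide (800,225) towards the keeper. The shank at (437,250) stands where the notch should be, hidden behind the fingers. I ease the down force first, then swing the handle back in an arc.

```bash
python3 jog.py '[[-0.001,0,-0.0015,0,0,0,0.012],[-0.001,0,-0.0015,0,0,0,0.012],[0,0,0,0,0,0,0.012],[0,0,0,0,0,0,0.012]]'
python3 -c "
from h import *
s=arm.read_state();print(ch(s['tcp_pos']),RM.T@s['ft_force'])"
python3 jog.py '[[-0.001,0,-0.001,0,0,0,0.012],[-0.001,0,-0.001,0,0,0,0.012],[0,0,0,0,0,0,0.012],[0,0,0,0,0,0,0.012]]'
python3 -c "
from h import *
s=arm.read_state();print(ch(s['tcp_pos']),RM.T@s['ft_force'])"
```

```text
time: 11.3
tcp_pos: [0.4787, 0.0375, 0.1355]
tool_rot: [-0.123, 0.992, -0.001, 0.003]
ft_force: [1.8, -0.1, 10.5]
width: 0.0168
grip_force: 60.0
[-40.19902855   5.12091479 135.47684047] [ 1.73037216 -0.49097975 10.47568013]
time: 11.63
tcp_pos: [0.4793, 0.0381, 0.1363]
tool_rot: [-0.123, 0.992, -0.001, 0.001]
ft_force: [1.2, -2.0, 7.0]
width: 0.017
grip_force: 60.0
[-39.4285686    5.47496833 136.270514  ] [ 0.70978054 -2.25863154  6.95425731]
```

```bash
python3 jog.py '[[-0.0042,-0.0003,0.0008,0,0,0,0.012],[-0.0042,0,0.0012,0,0,0,0.012],[0,0,0,0,0,0,0.012],[-0.0039,0,0.0019,0,0,0,0.012],[-0.0038,0,0.0023,0,0,0,0.012],[0,0,0,0,0,0,0.012],[0,0,0,0,0,0,0.012]]' 40
python3 -c "
from h import *
s=arm.read_state();print(ch(s['tcp_pos']),RM.T@s['ft_force'])"
```

```text
time: 12.22
tcp_pos: [0.4953, 0.0421, 0.1298]
tool_rot: [-0.123, 0.992, -0.001, 0.002]
ft_force: [4.1, -1.1, 5.3]
width: 0.0171
grip_force: 40.0
[-22.93422398   5.45658543 129.84234405] [ 3.65240421 -2.09271131  5.29784307]
```

```bash
python3 jog.py '[[-0.0035,0,0.0026,0,0,0,0.012],[-0.0033,0,0.003,0,0,0,0.012],[0,0,0,0,0,0,0.012],[-0.0021,0,0.0025,0,0,0,0.012],[-0.0021,0,0.0026,0,0,0,0.012],[0,0,0,0,0,0,0.012],[0,0,0,0,0,0,0.012]]'
python3 - <<'E'
from h import *
s=arm.read_state();print(ch(s['tcp_pos']),RM.T@s['ft_force'])
q,d=arm.camera('scene');cv2.imwrite('pics/s6.png',q)
cv2.imwrite('pics/s6c.png',cv2.resize(q[210:310,200:370],None,fx=4.7,fy=4.7,interpolation=cv2.INTER_CUBIC))
E
```

```text
time: 12.8
tcp_pos: [0.5063, 0.0449, 0.1192]
tool_rot: [-0.123, 0.992, -0.0, 0.002]
ft_force: [6.7, -0.6, 3.1]
width: 0.0175
grip_force: 40.0
[-11.58345322   5.49592905 119.17890219] [ 6.3192728  -2.20000579  3.13609813]
```

View pics/s6c.png

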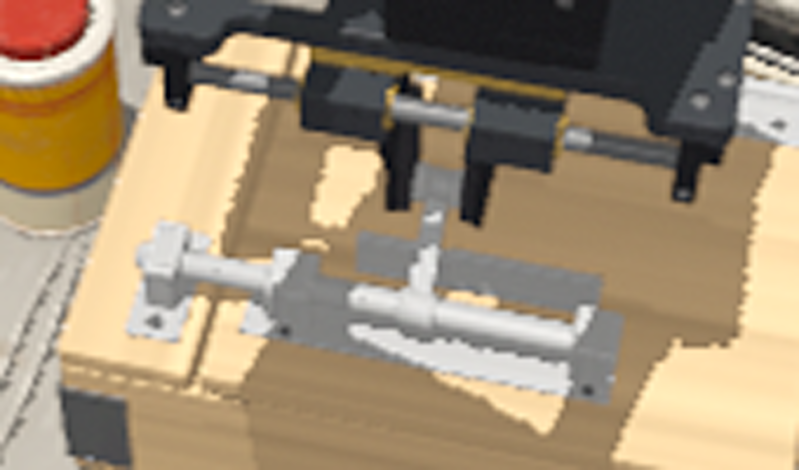

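The bolt is through the keeper at (165,260). The shank at (430,255) crosses the catch plate at the notch. Force on the tool points radially outward, so my arc is about 1 mm tight. I'll correct that and feel for the notch.

```bash
python3 jog.py '[[-0.0025,-0.0006,0.001,0,0,0,0.012],[-0.0015,0,0.0015,0,0,0,0.012],[-0.001,0,0.0018,0,0,0,0.012],[0,0,0,0,0,0,0.012],[0,0,0,0,0,0,0.012]]' 30
python3 -c "
from h import *
s=arm.read_state();print(ch(s['tcp_pos']),RM.T@s['ft_force'])"
python3 jog.py '[[-0.0003,0,0.001,0,0,0,0.012],[-0.0003,0,0.001,0,0,0,0.012],[0,0,0,0,0,0,0.012],[0,0,0,0,0,0,0.012]]'
python3 -c "
from h import *
s=arm.read_state();print(ch(s['tcp_pos']),RM.T@s['ft_force'])"
```

```text
time: 13.27
tcp_pos: [0.5097, 0.0457, 0.1138]
tool_rot: [-0.123, 0.992, -0.0, 0.0]
ft_force: [4.3, -1.7, 1.3]
width: 0.0175
grip_force: 30.0
[ -8.12121338   5.45921056 113.79403035] [ 3.75597393 -2.72881905  1.2722167 ]
time: 13.6
tcp_pos: [0.5105, 0.0459, 0.1121]
tool_rot: [-0.123, 0.992, -0.0, 0.001]
ft_force: [5.6, 0.2, 1.4]
width: 0.0171
grip_force: 30.0
[ -7.27383626   5.46115344 112.13879431] [ 5.52305035 -1.16353039  1.36182508]
```

```bash
python3 jog.py '[[-0.0006,-0.0005,0.001,0,0,0,0.012],[0,0,0,0,0,0,0.012],[0,0,0,0,0,0,0.012]]'
python3 jog.py '[[-0.0006,0,0.001,0,0,0,0.012],[0,0,0,0,0,0,0.012],[0,0,0,0,0,0,0.012]]'
python3 jog.py '[[-0.0006,0,0.001,0,0,0,0.012],[0,0,0,0,0,0,0.012],[0,0,0,0,0,0,0.012]]'
python3 -c "
from h import *
s=arm.read_state();print(ch(s['tcp_pos']),RM.T@s['ft_force'])"
```

```text
time: 13.85
tcp_pos: [0.511, 0.0459, 0.111]
tool_rot: [-0.123, 0.992, 0.0, 0.0]
ft_force: [5.4, 1.2, 1.6]
width: 0.0172
grip_force: 30.0
time: 14.1
tcp_pos: [0.5115, 0.0459, 0.1099]
tool_rot: [-0.123, 0.992, 0.0, 0.0]
ft_force: [4.3, 0.9, 1.4]
width: 0.017
grip_force: 30.0
time: 14.35
tcp_pos: [0.512, 0.0459, 0.1088]
tool_rot: [-0.123, 0.992, 0.0, -0.0]
ft_force: [5.3, 0.6, 1.2]
width: 0.0172
grip_force: 30.0
[ -5.86957995   5.11464775 108.78731861] [ 5.25789882 -0.66848581  1.18227443]
```

```bash
python3 jog.py '[[-0.0005,0,0.001,0,0,0,0.012],[-0.0005,0,0.001,0,0,0,0.012],[0,0,0,0,0,0,0.012],[0,0,0,0,0,0,0.012]]'
python3 jog.py '[[-0.0005,0,0.001,0,0,0,0.012],[-0.0005,0,0.001,0,0,0,0.012],[0,0,0,0,0,0,0.012],[0,0,0,0,0,0,0.012]]'
python3 jog.py '[[-0.0003,0,0.001,0,0,0,0.012],[-0.0003,0,0.001,0,0,0,0.012],[0,0,0,0,0,0,0.012],[0,0,0,0,0,0,0.012]]'
python3 -c "
from h import *
s=arm.read_state();print(ch(s['tcp_pos']),RM.T@s['ft_force'])"
```

```text
time: 14.68
tcp_pos: [0.5128, 0.046, 0.1067]
tool_rot: [-0.123, 0.992, -0.0, -0.0]
ft_force: [4.3, -0.1, 0.8]
width: 0.017
grip_force: 30.0
time: 15.02
tcp_pos: [0.5134, 0.0462, 0.1046]
tool_rot: [-0.123, 0.992, -0.0, -0.001]
ft_force: [2.6, -2.0, 0.2]
width: 0.0171
grip_force: 30.0
time: 15.35
tcp_pos: [0.514, 0.0463, 0.1026]
tool_rot: [-0.123, 0.992, -0.0, -0.001]
ft_force: [0.9, -2.7, -1.0]
width: 0.0176
grip_force: 30.0
[ -3.81605195   4.98467276 102.61034271] [ 0.23564859 -2.88281635 -1.0211491 ]
```

```bash
python3 jog.py '[[-0.0002,0,0.001,0,0,0,0.012],[-0.0002,0,0.001,0,0,0,0.012],[-0.0001,0,0.001,0,0,0,0.012],[0,0,0,0,0,0,0.012],[0,0,0,0,0,0,0.012]]'
python3 jog.py '[[-0.0001,0,0.001,0,0,0,0.012],[0,0,0.001,0,0,0,0.012],[0,0,0.001,0,0,0,0.012],[0,0,0,0,0,0,0.012],[0,0,0,0,0,0,0.012]]'
python3 -c "
from h import *
s=arm.read_state();print(ch(s['tcp_pos']),RM.T@s['ft_force'])"
```

```text
time: 15.77
tcp_pos: [0.5146, 0.0465, 0.0996]
tool_rot: [-0.123, 0.992, -0.0, -0.0]
ft_force: [-0.0, -2.2, -0.9]
width: 0.017
grip_force: 30.0
time: 16.18
tcp_pos: [0.5149, 0.0466, 0.0968]
tool_rot: [-0.123, 0.992, -0.0, -0.0]
ft_force: [-0.9, -3.7, -0.7]
width: 0.0175
grip_force: 30.0
[-2.88664654  5.02056557 96.76001565] [-1.80426122 -3.32432985 -0.74902671]
```

```bash
python3 jog.py '[[0,0,0.001,0,0,0,0.012],[0,0,0.001,0,0,0,0.012],[0,0,0,0,0,0,0.012],[0,0,0,0,0,0,0.012]]'
python3 jog.py '[[0,0,0.001,0,0,0,0.012],[0,0,0,0,0,0,0.012],[0,0,0,0,0,0,0.012]]'
python3 jog.py '[[0,0,0.001,0,0,0,0.012],[0,0,0,0,0,0,0.012],[0,0,0,0,0,0,0.012]]'
python3 -c "
from h import *
s=arm.read_state();print(ch(s['tcp_pos']),RM.T@s['ft_force'])"
```

```text
time: 16.52
tcp_pos: [0.5149, 0.0466, 0.0948]
tool_rot: [-0.123, 0.992, -0.0, -0.0]
ft_force: [0.2, -3.9, -0.3]
width: 0.0175
grip_force: 30.0
time: 16.77
tcp_pos: [0.5151, 0.0466, 0.094]
tool_rot: [-0.123, 0.992, -0.0, 0.0]
ft_force: [0.1, -4.2, -0.4]
width: 0.0171
grip_force: 30.0
time: 17.02
tcp_pos: [0.515, 0.0466, 0.093]
tool_rot: [-0.123, 0.992, -0.0, 0.0]
ft_force: [-1.1, -4.0, -0.1]
width: 0.0175
grip_force: 30.0
[-2.70939989  5.02768029 92.95835206] [-2.08363434 -3.61565554 -0.06379778]
```

```bash
python3 jog.py '[[0,0,0.001,0,0,0,0.012],[0,0,0,0,0,0,0.012],[0,0,0,0,0,0,0.012]]'
python3 jog.py '[[0,0,0.0007,0,0,0,0.012],[0,0,0,0,0,0,0.012],[0,0,0,0,0,0,0.012]]'
```

```text
time: 17.27
tcp_pos: [0.5151, 0.0466, 0.0923]
tool_rot: [-0.123, 0.992, -0.0, -0.0]
ft_force: [-2.8, -3.7, 4.1]
width: 0.0176
grip_force: 30.0
time: 17.52
tcp_pos: [0.5151, 0.0466, 0.0921]
tool_rot: [-0.123, 0.992, -0.0, -0.0]
ft_force: [-3.7, -4.2, 7.1]
width: 0.0169
grip_force: 30.0
```

The handle has stopped, flat, at about 5 N, with its TCP 0.3 mm below where I computed flat to be. I'll ease off, open the fingers and lift clear.

```bash
python3 jog.py '[[0,0,-0.0012,0,0,0,0.012],[0,0,0,0,0,0,0.03],[0,0,0,0,0,0,0.045],[0,0,0,0,0,0,0.05],[0,0,0,0,0,0,0.05],[0,0,0,0,0,0,0.05]]'
python3 jog.py '[[0,0,-0.005,0,0,0,0.05],[0,0,-0.01,0,0,0,0.05],[0,0,-0.03,0,0,0,0.05],[0,0,-0.03,0,0,0,0.05],[0,0,-0.03,0,0,0,0.05],[0,0,-0.02,0,0,0,0.05],[0,0,0,0,0,0,0.05],[0,0,0,0,0,0,0.05]]'
python3 - <<'E'
from h import *
p,d=arm.camera('wrist');q,d=arm.camera('scene')
g=np.uint8(255*(np.arange(256)/255)**.7)
a=cv2.LUT(cv2.resize(p[110:290,120:440],(533,300),interpolation=cv2.INTER_CUBIC),g)
b=cv2.resize(q[200:320,190:403],(533,300),interpolation=cv2.INTER_CUBIC)
cv2.imwrite('pics/end.png',np.vstack([a,b]))
E
```

```text
time: 18.02
tcp_pos: [0.515, 0.047, 0.0924]
tool_rot: [-0.123, 0.992, 0.0, 0.0]
ft_force: [-1.0, -0.2, 0.5]
width: 0.0426
grip_force: 0.0
time: 18.68
tcp_pos: [0.5163, 0.0466, 0.2201]
tool_rot: [-0.123, 0.992, -0.0, 0.002]
ft_force: [0.3, 0.1, -0.3]
width: 0.0498
grip_force: 0.0
```

View pics/end.png

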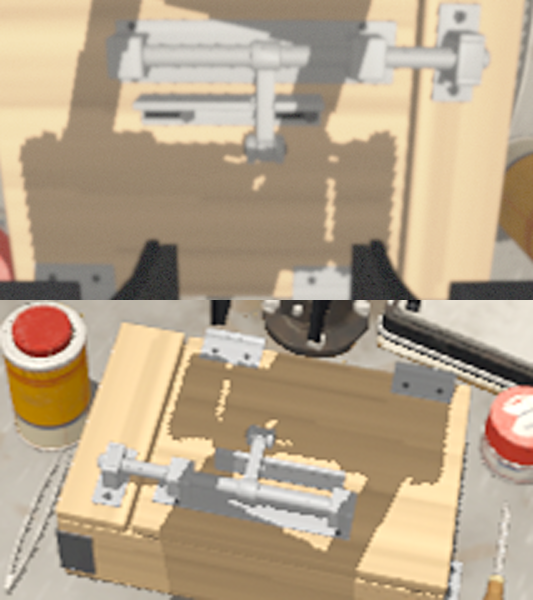

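The picture shows the bolt through the keeper (top half, 460,55). The handle lies across the plate with its knob at (265,148), or (260,436) in the scene half. Nothing round the chest has moved. I'll check the knob's height before handing in.

```bash
python3 - <<'E'
from h import *
W=cam('wrist',arm.read_state());S=cam('scene')
x,e=tri([W,S],[(120+265*.6,110+148*.6),(190+260*.4,200+136*.4)]);c=ch(x);print(c,e)
if c[2]<106: print(arm.finish_job())
E
```

```text
[-10.70055221   5.41809314 108.75870476] 0.00031687574851765795
```

```bash
python3 - <<'E'
from h import *
s=arm.read_state();W=cam('wrist',s);p,d=arm.camera('wrist')
v,u=np.mgrid[170:240,230:330];v=v.ravel();u=u.ravel();z=d[v,u]
n=cv2.undistortPoints(np.float64(np.c_[u,v])[:,None],W[0],W[1])[:,0]
Q=ch((np.c_[n,np.ones(len(n))]*z[:,None]-W[3])@W[2])
for x0 in range(-56,24,4):
    m=(abs(Q[:,1]-5)<3)&(Q[:,0]>=x0)&(Q[:,0]<x0+4)
    if m.any(): print(x0+2,Q[m,2].max().round(1),np.median(Q[m,2]).round(1),m.sum())
m=(Q[:,0]>20)|((abs(Q[:,1]-5)>20)&(Q[:,0]>0)); print('lid',np.median(Q[m,2]))
for c in((-6,5,99),(-7,5,109)): print(c,proj(W,RM@np.array(c)/1e3+T0),proj(cam('scene'),RM@np.array(c)/1e3+T0))
E
```

```text
-34 104.4 104.4 1
-30 104.8 103.3 44
-26 104.7 103.4 41
-22 104.7 103.3 33
-18 105.2 103.3 35
-14 104.3 103.2 33
-10 105.8 103.7 40
-6 107.7 106.1 36
-2 107.0 105.6 28
2 104.7 103.2 7
6 87.2 86.0 12
10 87.2 85.9 30
14 87.4 86.0 32
18 87.5 85.9 31
22 87.4 85.8 33
lid 85.7946662033309
(-6, 5, 99) [[278.03817508 201.27162973]] [[294.37441815 255.58870212]]
(-7, 5, 109) [[278.03717009 203.67460953]] [[294.4835525  252.61681159]]
```

By depth, the shank is level (103.3 mm along its whole length) and the knob's top is at 106 mm, so the handle is fully flat. The lid's top is at 85.8 mm, so it is held down. Handing in.

```bash
python3 -c "
from cell import arm
print(arm.finish_job())"
```

```text
the job is handed in; nothing more can be done
None
```

The lid is shut, the bolt is through the keeper and its handle lies flat in the notch. The robot is clear, the bystanders look unmoved, and the job was handed in after about 19 s (no verdict was returned).

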